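Screw down the clamp on the wood block

TASK

One of the two small screw clamps on the bench has a block of wood under its screw. Screw that clamp's round black knob down, clockwise from above, until its foot presses firmly on the wood and the knob will turn no further; turn it a part of a turn at a time, letting go and taking a fresh grip before it is tight, and let go at the end. Do not shift the wood, and leave the empty clamp's knob as it is.

Things in the scene. Friction and masses are not known exactly. Their poses are not given: they have to be found in the camera images.
- clamp_knob (a joint): Angle of the knob of the clamp that has the wood under it: 0 at its highest, growing as it is turned clockwise from above (screwed down); hard stop at 6.0 rad, where it is tight. It starts between 1.3 and 2.4 rad, sinks 12 mm a full turn, turns easily (about 0.04 N m), stays where it is left.
- clamp_spindle: Upright screw of that clamp, sinks with the knob without turning. Origin: on its axis, underside of the 26 mm sprung foot (46 mm above bench when tight, pressing about 6 N); z up. Its knob: black fluted cylinder, 40 mm across, 30 mm high, from 64 to 94 mm above this origin. Under it the fixed grey arm, 36 mm wide, and boss end 98 mm above the bench; post on the side away from the robot, lower.
- offcut: Block of pale wood, 45 x 110 x 36 mm, loose on the clamp's 12 mm thick base plate under the foot; origin at the centre of its underside, y along its length, z up.
- spare_knob_rim (a point): Point on the top rim of the knob of the other, empty clamp (same build and size), 18 mm from that knob's axis; it must stay where it is.

How it is judged (in metres and radians):
On the way:
1. the knob has been screwed part of the way down and let go (value of joint clamp_knob between 2.8 and 5.3 rad and contact force between the fingers and clamp_spindle below 0.2 N), for 0.1 s.
At the end, for the whole second after the job is handed in: The knob of the clamp with the wood is screwed down to within 0.6 rad of its stop at 6.0 rad, the foot presses on the wood with more than 2 N, the wood lies still under it with its centre within 30 mm of the screw's axis, and the empty clamp's knob is as it was (its rim within 10 mm) (value of joint clamp_knob above 5.4 rad and contact force between clamp_spindle and offcut above 2 N and horizontal distance between clamp_spindle and offcut below 0.03 m and linear speed of offcut below 0.02 m/s and distance of spare_knob_rim from where it was at the start of the episode below 0.01 m); the robot touches nothing.
It fails at once if the empty clamp's knob is turned (its rim moved more than 10 mm) (distance of spare_knob_rim from where it was at the start of the episode above 0.01 m).
It fails at once if the wood is shifted by more than 20 mm (distance of offcut from where it was at the start of the episode above 0.02 m).
It also fails if it takes over 48 s, if anything falls off the work surface, if the arm or the gripper's body presses on something with over 40 N, if the wrist force passes 120 N, or if a joint passes its speed limit or range.

ROBOT

A 7-joint arm with a two-finger parallel gripper is mounted at the origin on a cart in front of the work surface, level with it; the furniture and walls round the work are solid. World frame = base frame: x ahead of the robot, y to its left, z up, the work surface at z = 0. Lengths are in m, angles in degrees, forces in N, time in s.
With the tool pointing down it reaches from about 0.35 to 0.775 m from the base axis. Payload 3.1 kg.
Tool frame: the origin (TCP) lies at the centre of the arm's flange, where the gripper is bolted on; the fingertips stand 173 mm ahead of it and the grasp point (between the pads) lies 155 mm ahead of it; z points along the fingers, y is the line along which they close (so a half turn about z gives the same grasp; the last joint's range is limited). The gripper opens to 85 mm and grips with 20 to 120 N. Pads are 22 mm wide; open, the fingers measure 114 mm over their backs; the gripper's body (76 mm by 85 mm) begins 54 mm behind the grasp point. The pads swing forward as they close: fully open they stand 13 mm farther back than shut.
Start: joints at [-69.998, 17.813, 0.802, 86.603, -0.252, 75.585, -1.558], TCP at [0.209, 0.509, 0.405] pointing down, gripper open.
Joint ranges: [-154.91, 154.91], [-16.99, 109.72], [-72.82, 74.43], [7.12, 147.25], [-82.49, 262.49], [11.32, 116.49], [-174.64, 174.64]. Speed limits (degrees/s): [159.86, 159.86, 180, 180, 180, 180, 180].

INTERFACE

Orientations are given as a 3x3 rotation matrix whose columns are the frame's x, y, z axes.
In Python, from bench import manip gives the robot as it stands.
- The arm moves only by the tool jog_arm, never from a script. Its argument "motion" is a list of rows, each an object with "dp": the shift along the tool's x, y, z in cm, a list of three; "angular": the turn, a rotation vector about the tool's x, y, z in degrees, a list of three; "grip": the opening, from 0 (shut) to 1 (fully open). A call has 1 to 8 rows; each row shifts and turns the commanded pose from where the row before left it, along the tool's axes as they then stand; what a row does not reach is not made up. A row lasts 1/12 s, in which the tool goes at most 41.7 mm and 7.16 degrees, less where a joint would pass 70% of its speed; a pose out of reach is approached as far as the arm can. A call is refused whole if a number of a shift passes 4.17 or a number of a turn 7.16, either way. A call with a gripper value outside its range is refused whole. The fingers move at their own pace and stop on an object; "squeeze" is the grip in N (left out, the last holds). Time passes only in rows, so rows that do not move let the fingers close. It gives the time, the measured TCP pose, the force, the opening and the grip force at its end, in the units of the state.
- manip.read_state(): the state, without advancing time (a new reading comes with each control period).
- manip.get_image(name): name is "side" or "top"; returns a dict with "pixels" (384x512x3 uint8, blue, green, red), "fx", "fy", "cx", "cy" (pixels), "T" (4x4, takes a point from camera to world coordinates). Camera axes: x right, y up, looking along -z (the intrinsics and any distortion apply to the point x, -y, -z); pixel columns grow to the right and rows downward; lengths in m; the calibration is good to about 2 mm. A picture is of the moment at which its call begins. There is no depth.
- manip.finish_job(): hands the job in; it is judged then, once.
The state is a dict: "time": time; "joint_pos": joint angles; "dq": joint speeds; "joint_torque": joint torques, N m; "tool_pos": TCP position; "ee_rot": TCP orientation; "ft_force": force on the tool from outside, world axes, zero at the start; "torque": the same for the moment, N m; "finger_gap": finger opening in m; "grip_force": force on a finger pad.
Only numpy, scipy, OpenCV 4.12 (cv2) and the standard library are available. Lean on these libraries where they do the work, as an engineer would, in place of code of your own. Each camera call takes 0.05 s, during which the arm holds its last target. There are 200 camera calls.

## Working session

There is one attempt and no reset: what is moved stays moved. The work goes in short steps, Python scripts to look and compute and a tool call to move; the robot and the scene stay as the last step left them, time stands still between calls to the robot, and variables do not carry over. Pictures are saved under pics/ and viewed, at most 10 in all, crops included, and the job is handed in when it is done.

Besides the shell and the picture viewer there is one more tool, called after "Emit:" as name(argument=value, ...), one argument or row to a line, values as JSON. jog_arm: Moves the arm, as the interface text tells. Its arguments: {"type":"object","properties":{"motion":{"type":"array","items":{"type":"object","properties":{"dp":{"type":"array","items":{"type":"number"}},"angular":{"type":"array","items":{"type":"number"}},"grip":{"type":"number"}}}},"squeeze":{"type":"number"}},"required":["motion"]}

```bash
mkdir -p pics
cat > h.py <<'E'
import numpy as np,cv2
from bench import manip
def snap(n,f):
    d=manip.get_image(n); cv2.imwrite('pics/'+f,np.asarray(d['pixels'])); np.savez('pics/'+n+'.npz',**{k:d[k] for k in('fx','fy','cx','cy','T')},)
    return d
def ray(d,u,v):
    T=np.array(d['T']); r=T[:3,:3]@np.array([(u-d['cx'])/d['fx'],-(v-d['cy'])/d['fy'],-1]); return T[:3,3],r
def onz(d,u,v,z):
    o,r=ray(d,u,v); return o+r*(z-o[2])/r[2]
E
python3 - <<'E'
from h import *
for n in('top','side'):
    d=snap(n,n+'0.png'); print(n,[k for k in d if k!='pixels'],d['fx'],d['cx'],d['cy'],np.round(d['T'],3).tolist())
s=manip.read_state(); print(s['time'],np.round(s['ee_rot'],3).tolist(),s['finger_gap'])
E
```

```text
top ['fx', 'fy', 'cx', 'cy', 'T'] 374.30288349243534 252.6220905514256 191.60969657111417 [[0.021, 0.977, -0.214, 0.339], [-1.0, 0.021, -0.003, 0.307], [0.002, 0.214, 0.977, 0.934], [0.0, 0.0, 0.0, 1.0]]
side ['fx', 'fy', 'cx', 'cy', 'T'] 498.264658521391 257.243105187548 189.82670477164316 [[-0.96, 0.126, -0.251, 0.297], [-0.28, -0.498, 0.821, 0.992], [-0.022, 0.858, 0.513, 0.543], [0.0, 0.0, 0.0, 1.0]]
0.1 [[-0.925, 0.381, -0.001], [0.381, 0.925, -0.002], [-0.0, -0.002, -1.0]] 0.08551988128367047
```

View pics/top0.png

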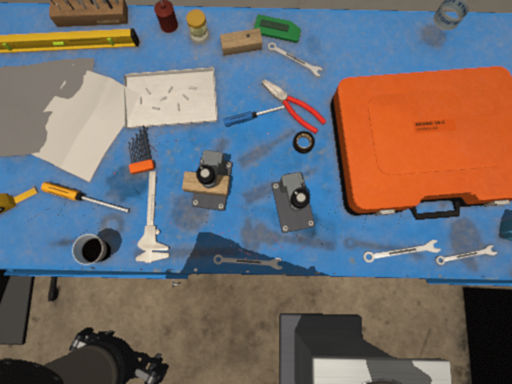

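View pics/side0.png

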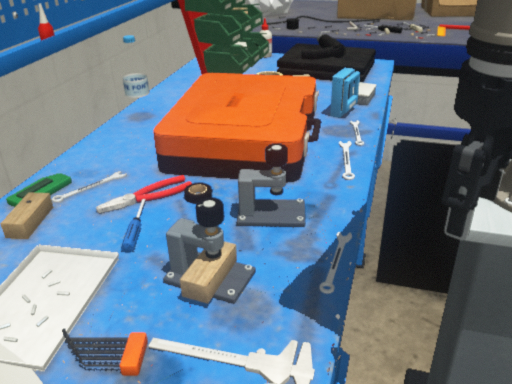

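Run:
```python
import cv2,numpy as np
a=cv2.imread('pics/top0.png')[140:240,170:330]; b=cv2.imread('pics/side0.png')[130:310,150:320]
a=cv2.resize(a,None,fx=5,fy=5,interpolation=cv2.INTER_CUBIC);cv2.imwrite('pics/a.png',a)
b=cv2.resize(b,None,fx=3.3,fy=3.3,interpolation=cv2.INTER_CUBIC);cv2.imwrite('pics/b.png',b)
```

```text
(no output)
```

View pics/a.png

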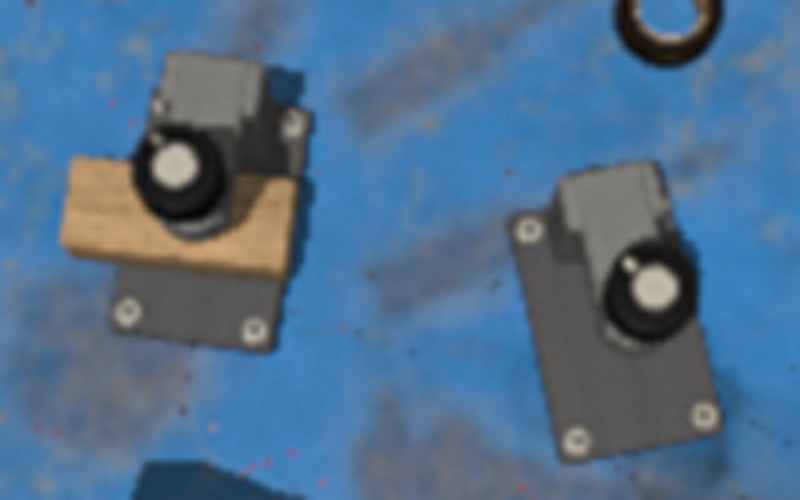

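View pics/b.png

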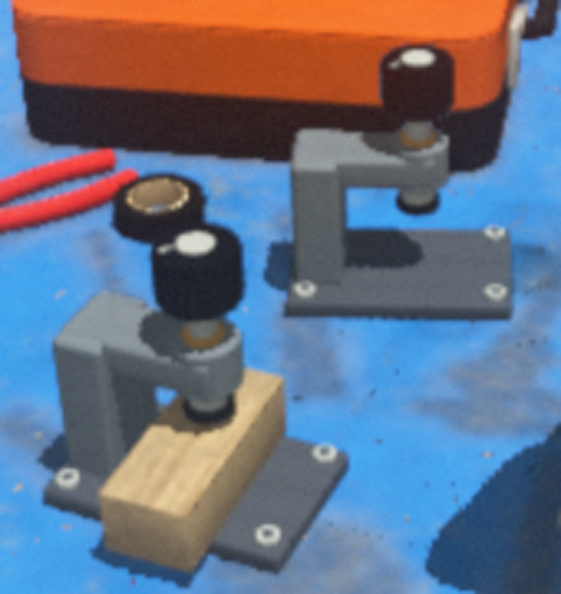

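The wooded clamp is the left one in the top view: its knob's white cap is at about (205.0, 173.4) in the top image and (209.4, 203.6) in the side image. The empty clamp's knob is at (301, 197) in the top image, well clear.

```bash
cat >> h.py <<'E'
def tri(A,B):
    (o1,r1),(o2,r2)=A,B
    t=np.linalg.lstsq(np.c_[r1,-r2],o2-o1,rcond=None)[0]; p,q=o1+r1*t[0],o2+r2*t[1]; return (p+q)/2,np.linalg.norm(p-q)
E
python3 - <<'E'
from h import *
t=np.load('pics/top.npz');s=np.load('pics/side.npz')
p,e=tri(ray(t,204.7,173.1),ray(s,209.1,203.3)); print(p,e, onz(t,204.7,173.1,.148), onz(s,209.1,203.3,.148))
q,e=tri(ray(t,300.7,197.1),ray(s,276.3,147.4)); print(q,e)
st=manip.read_state(); R=np.array(st['ee_rot']); x=np.array(st['tool_pos']); print(R.T@(np.array([p[0],p[1],.30])-x)*100, st['joint_pos'])
E
```

```text
[0.54978913 0.41475857 0.14732096] 0.0010261484886219122 [0.55012534 0.41479623 0.148     ] [0.54878524 0.41584887 0.148     ]
[0.50071786 0.20615315 0.14616418] 0.0019070774792756637
[-35.03664683   4.34104455  10.36594796] [-69.99838259  17.85621987   0.80277227  86.68276718  -0.25324402
  75.58601793  -1.55840332]
```

Emit:
jog_arm(
  motion=[
    {"dp": [-2.5,0.3,0],"angular": [0,0,0],"grip": 1},
    {"dp": [-4,0.5,0],"angular": [0,0,0],"grip": 1},
    {"dp": [-4,0.5,0],"angular": [0,0,0],"grip": 1},
    {"dp": [-4,0.5,0],"angular": [0,0,0],"grip": 1},
    {"dp": [-4,0.5,0],"angular": [0,0,0],"grip": 1},
    {"dp": [-4,0.5,0],"angular": [0,0,0],"grip": 1},
    {"dp": [-4,0.5,0],"angular": [0,0,0],"grip": 1},
    {"dp": [-4,0.5,0],"angular": [0,0,0],"grip": 1},
  ],
  squeeze=30,
)

```text
time: 0.77
tool_pos: [0.5075, 0.4267, 0.4041]
ee_rot: [[-0.925, 0.381, -0.001], [0.381, 0.925, -0.001], [0.001, -0.001, -1.0]]
ft_force: [1.1, 0.7, 0.3]
finger_gap: 0.0855
grip_force: 0.0
```

Emit:
jog_arm(
  motion=[
    {"dp": [0,0,0],"angular": [0,0,-7],"grip": 1},
    {"dp": [0,0,0],"angular": [0,0,-7],"grip": 1},
    {"dp": [0,0,0],"angular": [0,0,-7],"grip": 1},
    {"dp": [0,0,0],"angular": [0,0,-7],"grip": 1},
    {"dp": [0,0,0],"angular": [0,0,-7],"grip": 1},
    {"dp": [0,0,0],"angular": [0,0,-7],"grip": 1},
    {"dp": [0,0,0],"angular": [0,0,-7],"grip": 1},
    {"dp": [0,0,0],"angular": [0,0,-7],"grip": 1},
  ],
)

```text
time: 1.43
tool_pos: [0.5059, 0.4274, 0.4038]
ee_rot: [[-0.829, -0.559, -0.001], [-0.559, 0.829, -0.001], [0.002, -0.0, -1.0]]
ft_force: [0.1, 0.4, -0.2]
finger_gap: 0.0855
grip_force: 0.0
```

```bash
cat >> h.py <<'E'
def rep(tx=.5498,ty=.4148,tz=.30):
    st=manip.read_state(); R=np.array(st['ee_rot']); x=np.array(st['tool_pos'])
    print('t',st['time'],'pos',x.round(4),'dcm',(R.T@(np.array([tx,ty,tz])-x)*100).round(2),'j',np.round(st['joint_pos'],1),'F',np.round(st['ft_force'],1),'M',np.round(st['torque'],2),'gap',st['finger_gap'],st['grip_force'],'z',R[:,2].round(4),'yaw',np.degrees(np.arctan2(R[1,1],R[0,1])).round(1))
E
python3 -c "
from h import *
rep()"
```

```text
t 1.4333 pos [0.5059 0.4274 0.4038] dcm [-2.95 -3.49 10.38] j [-39.5  31.7  -3.7  66.1   2.   82.3  81. ] F [ 0.1  0.4 -0.2] M [-0.03  0.02  0.05] gap 0.08553952423236962 0.0 z [-0.0012 -0.0011 -1.    ] yaw 124.0
```

Emit:
jog_arm(
  motion=[
    {"dp": [-1.5,-1.7,0],"angular": [0,0,0],"grip": 1},
    {"dp": [-1.5,-1.8,0],"angular": [0,0,0],"grip": 1},
    {"dp": [0,0,1.5],"angular": [0,0,-7],"grip": 1},
    {"dp": [0,0,1.5],"angular": [0,0,-7],"grip": 1},
    {"dp": [0,0,1.5],"angular": [0,0,-7],"grip": 1},
    {"dp": [0,0,1.0],"angular": [0,0,-7],"grip": 1},
    {"dp": [0,0,0],"angular": [0,0,0],"grip": 1},
  ],
)

```text
time: 2.02
tool_pos: [0.5497, 0.4142, 0.3455]
ee_rot: [[-0.474, -0.881, -0.006], [-0.881, 0.474, -0.004], [0.007, 0.003, -1.0]]
ft_force: [-0.7, -0.1, 0.1]
finger_gap: 0.0851
grip_force: 0.0
```

```bash
python3 -c "
from h import *
rep(tz=.287)
snap('side','s1.png');a=cv2.imread('pics/s1.png')[40:310,100:380];cv2.imwrite('pics/s1c.png',cv2.resize(a,None,fx=2.2,fy=2.2))"
```

```text
t 2.0167 pos [0.5497 0.4142 0.3455] dcm [-0.1   0.    5.85] j [-33.6  36.9  -8.8  66.    5.3  77.9 110. ] F [-0.7 -0.1  0.1] M [-0.04 -0.02  0.  ] gap 0.08509719295499528 0.0 z [-0.0062 -0.0045 -1.    ] yaw 151.7
```

View pics/s1c.png

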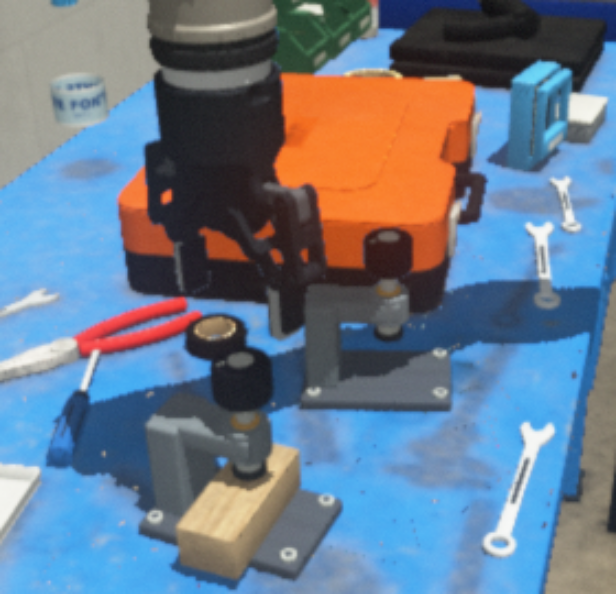

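The gripper stands open, centred over the wooded clamp's knob (knob at about (241, 375) in the crop, fingers at (190, 265) and (288, 310)). Lowering and gripping.

Emit:
jog_arm(
  motion=[
    {"dp": [-0.1,0,1.5],"angular": [0,0,0],"grip": 1},
    {"dp": [0,0,1.5],"angular": [0,0,0],"grip": 1},
    {"dp": [0,0,1.5],"angular": [0,0,0],"grip": 1},
    {"dp": [0,0,1.2],"angular": [0,0,0],"grip": 1},
    {"dp": [0,0,0],"angular": [0,0,0],"grip": 1},
    {"dp": [0,0,0],"angular": [0,0,0],"grip": 0.6},
    {"dp": [0,0,0],"angular": [0,0,0],"grip": 0.55},
    {"dp": [0,0,0],"angular": [0,0,0],"grip": 0.55},
  ],
)

```text
time: 2.73
tool_pos: [0.5512, 0.4163, 0.2943]
ee_rot: [[-0.476, -0.88, 0.002], [-0.88, 0.476, 0.002], [-0.003, -0.001, -1.0]]
ft_force: [0.8, 0.7, 1.1]
finger_gap: 0.0517
grip_force: 0.0
```

Emit:
jog_arm(
  motion=[
    {"dp": [0,0,0],"grip": 0.5,"angular": [0,0,0]},
    {"dp": [0,0,0],"angular": [0,0,0],"grip": 0.4},
    {"dp": [0,0,0],"angular": [0,0,0],"grip": 0.3},
    {"dp": [0,0,0],"angular": [0,0,0],"grip": 0.3},
    {"dp": [0,0,0],"angular": [0,0,0],"grip": 0.3},
  ],
  squeeze=30,
)

```text
time: 3.15
tool_pos: [0.5513, 0.416, 0.2942]
ee_rot: [[-0.476, -0.88, 0.002], [-0.88, 0.476, 0.001], [-0.002, -0.001, -1.0]]
ft_force: [0.1, -0.6, 5.2]
finger_gap: 0.0389
grip_force: 30.8
```

```bash
python3 -c "
from h import *
rep(tz=.287)"
```

```text
t 3.15 pos [0.5513 0.416  0.2942] dcm [0.18 0.08 0.72] j [-33.6  38.8  -8.6  70.1   5.7  71.3 109.5] F [ 0.1 -0.6  5.2] M [-0.09 -0.08  0.01] gap 0.038944990223935105 30.767810940742493 z [ 0.0023  0.0015 -1.    ] yaw 151.6
```

Emit:
jog_arm(
  motion=[
    {"dp": [0.1,0,0.02],"angular": [0,0,3],"grip": 0.3},
    {"dp": [0,0,0.02],"angular": [0,0,7],"grip": 0.3},
    {"dp": [0,0,0.02],"angular": [0,0,7],"grip": 0.3},
    {"dp": [0,0,0.02],"angular": [0,0,7],"grip": 0.3},
    {"dp": [0,0,0.02],"angular": [0,0,7],"grip": 0.3},
    {"dp": [0,0,0.02],"angular": [0,0,7],"grip": 0.3},
  ],
)

```text
time: 3.65
tool_pos: [0.5518, 0.4148, 0.2929]
ee_rot: [[-0.919, -0.394, 0.005], [-0.394, 0.919, 0.002], [-0.005, -0.001, -1.0]]
ft_force: [3.2, -0.9, 4.0]
finger_gap: 0.0393
grip_force: 30.7
```

```bash
python3 -c "
from h import *
rep(tz=.287)"
```

```text
t 3.65 pos [0.5518 0.4148 0.2929] dcm [0.19 0.08 0.59] j [-38.3  38.4  -0.2  70.6   0.2  70.7  74.7] F [ 3.2 -0.9  4. ] M [-0.07 -0.58  0.  ] gap 0.039273330292113426 30.677580535411835 z [ 0.005   0.0016 -1.    ] yaw 113.2
```

Emit:
jog_arm(
  motion=[
    {"dp": [0,0,0.02],"angular": [0,0,7],"grip": 0.3},
    {"dp": [0,0,0.02],"angular": [0,0,7],"grip": 0.3},
    {"dp": [0,0,0.02],"angular": [0,0,7],"grip": 0.3},
    {"dp": [0,0,0.02],"angular": [0,0,7],"grip": 0.3},
    {"dp": [0,0,0.02],"angular": [0,0,7],"grip": 0.3},
    {"dp": [0,0,0.02],"angular": [0,0,7],"grip": 0.3},
    {"dp": [0,0,0.02],"angular": [0,0,7],"grip": 0.3},
    {"dp": [0,0,0.02],"angular": [0,0,7],"grip": 0.3},
  ],
)

```text
time: 4.32
tool_pos: [0.5519, 0.4133, 0.291]
ee_rot: [[-0.84, 0.542, 0.004], [0.542, 0.84, -0.002], [-0.004, 0.0, -1.0]]
ft_force: [1.1, -2.9, 4.8]
finger_gap: 0.0389
grip_force: 30.8
```

Emit:
jog_arm(
  motion=[
    {"dp": [0,0,0.02],"angular": [0,0,7],"grip": 0.3},
    {"dp": [0,0,0],"angular": [0,0,0],"grip": 0.3},
  ],
)

```text
time: 4.48
tool_pos: [0.5518, 0.4132, 0.2908]
ee_rot: [[-0.769, 0.639, 0.004], [0.639, 0.769, -0.003], [-0.004, 0.0, -1.0]]
ft_force: [1.5, -2.5, 5.7]
finger_gap: 0.0388
grip_force: 30.9
```

```bash
python3 -c "
from h import *
rep(tz=.287)"
```

```text
t 4.4833 pos [0.5518 0.4132 0.2908] dcm [ 0.26 -0.01  0.38] j [-46.2  38.8  13.8  71.3  -8.9  70.9  17.8] F [ 1.5 -2.5  5.7] M [-0.66 -0.31 -0.11] gap 0.03882323650057852 30.870916843414307 z [ 0.0035 -0.0026 -1.    ] yaw 50.3
```

Emit:
jog_arm(
  motion=[
    {"dp": [0,0,0],"angular": [0,0,0],"grip": 0.7},
    {"dp": [0,0,0],"angular": [0,0,0],"grip": 1},
    {"dp": [0,0,0],"angular": [0,0,0],"grip": 1},
    {"dp": [0,0,0],"angular": [0,0,0],"grip": 1},
    {"dp": [0,0,0],"angular": [0,0,0],"grip": 1},
    {"dp": [0,0,0],"angular": [0,0,0],"grip": 1},
  ],
)

```text
time: 4.98
tool_pos: [0.5501, 0.4152, 0.2893]
ee_rot: [[-0.773, 0.634, -0.001], [0.634, 0.773, -0.0], [0.001, -0.001, -1.0]]
ft_force: [0.4, 0.7, -0.4]
finger_gap: 0.0855
grip_force: 0.0
```

Emit:
jog_arm(
  motion=[
    {"dp": [0,0,0],"angular": [0,0,-7],"grip": 1},
    {"dp": [0,0,0],"angular": [0,0,-7],"grip": 1},
    {"dp": [0,0,0],"angular": [0,0,-7],"grip": 1},
    {"dp": [0,0,0],"angular": [0,0,-7],"grip": 1},
    {"dp": [0,0,0],"angular": [0,0,-7],"grip": 1},
    {"dp": [0,0,0],"angular": [0,0,-7],"grip": 1},
    {"dp": [0,0,0],"angular": [0,0,-7],"grip": 1},
    {"dp": [0,0,0],"angular": [0,0,-7],"grip": 1},
  ],
)

```text
time: 5.65
tool_pos: [0.5503, 0.415, 0.2896]
ee_rot: [[-0.957, -0.292, -0.0], [-0.292, 0.957, 0.0], [0.0, 0.0, -1.0]]
ft_force: [0.4, -1.1, -0.7]
finger_gap: 0.0853
grip_force: 0.0
```

Emit:
jog_arm(
  motion=[
    {"dp": [0,0,0],"angular": [0,0,-7],"grip": 1},
    {"dp": [0,0,0],"angular": [0,0,-7],"grip": 1},
    {"dp": [0,0,0],"angular": [0,0,-7],"grip": 1},
    {"dp": [0,0,0],"angular": [0,0,-7],"grip": 1},
    {"dp": [0,0,0],"angular": [0,0,-7],"grip": 1},
    {"dp": [0,0,0],"angular": [0,0,-7],"grip": 1},
    {"dp": [0,0,0],"angular": [0,0,-7],"grip": 1},
    {"dp": [0,0,0],"angular": [0,0,0],"grip": 1},
  ],
)

```text
time: 6.32
tool_pos: [0.5505, 0.4148, 0.2896]
ee_rot: [[-0.411, -0.911, -0.0], [-0.911, 0.411, 0.0], [-0.0, 0.001, -1.0]]
ft_force: [-0.3, 0.2, 0.5]
finger_gap: 0.0854
grip_force: 0.0
```

```bash
python3 -c "
from h import *
rep(tz=.284)
snap('side','s2.png');a=cv2.imread('pics/s2.png')[130:310,120:320];cv2.imwrite('pics/s2c.png',cv2.resize(a,None,fx=3.3,fy=3.3,interpolation=cv2.INTER_CUBIC))"
```

```text
t 6.3167 pos [0.5505 0.4148 0.2896] dcm [0.03 0.06 0.56] j [-32.9  39.   -9.7  70.6   6.4  71.  113.2] F [-0.3  0.2  0.5] M [0.01 0.01 0.04] gap 0.0853805197157214 0.0 z [-5.e-04  3.e-04 -1.e+00] yaw 155.7
```

View pics/s2c.png

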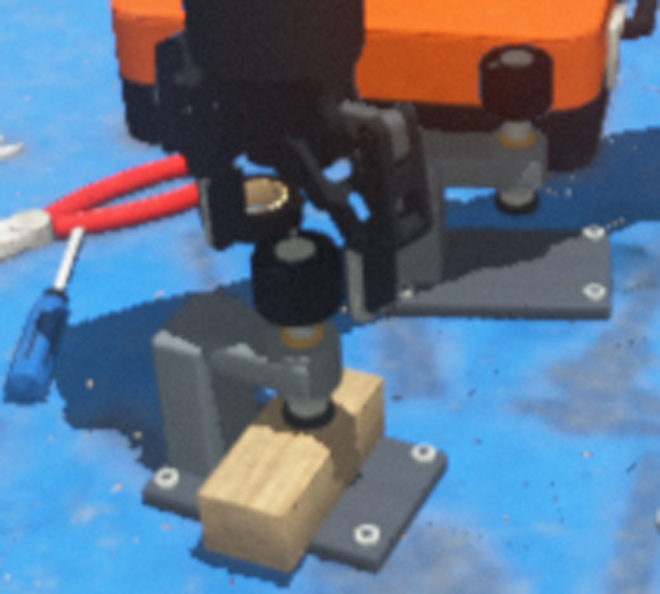

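The knob is released; its pointer has moved from about (166, 250) in the earlier crop to (294, 232) here and the cap sank, with the wood unmoved. Second stroke.

Emit:
jog_arm(
  motion=[
    {"dp": [0,0,0.3],"angular": [0,0,0],"grip": 0.6},
    {"dp": [0,0,0],"angular": [0,0,0],"grip": 0.5},
    {"dp": [0,0,0],"angular": [0,0,0],"grip": 0.4},
    {"dp": [0,0,0],"angular": [0,0,0],"grip": 0.3},
    {"dp": [0,0,0],"angular": [0,0,0],"grip": 0.3},
    {"dp": [0,0,0],"angular": [0,0,0],"grip": 0.3},
    {"dp": [0,0,0],"angular": [0,0,0],"grip": 0.3},
  ],
  squeeze=30,
)

```text
time: 6.95
tool_pos: [0.5507, 0.4147, 0.2869]
ee_rot: [[-0.414, -0.91, 0.001], [-0.91, 0.414, -0.0], [-0.0, -0.001, -1.0]]
ft_force: [1.0, -0.6, 1.5]
finger_gap: 0.0392
grip_force: 31.4
```

Emit:
jog_arm(
  motion=[
    {"dp": [0,0,0.02],"angular": [0,0,7],"grip": 0.3},
    {"dp": [0,0,0.02],"angular": [0,0,7],"grip": 0.3},
    {"dp": [0,0,0.02],"angular": [0,0,7],"grip": 0.3},
    {"dp": [0,0,0.02],"angular": [0,0,7],"grip": 0.3},
    {"dp": [0,0,0.02],"angular": [0,0,7],"grip": 0.3},
    {"dp": [0,0,0.02],"angular": [0,0,7],"grip": 0.3},
    {"dp": [0,0,0.02],"angular": [0,0,7],"grip": 0.3},
    {"dp": [0,0,0.02],"angular": [0,0,7],"grip": 0.3},
  ],
)

```text
time: 7.62
tool_pos: [0.5509, 0.4145, 0.285]
ee_rot: [[-0.987, -0.16, 0.001], [-0.16, 0.987, -0.001], [-0.001, -0.001, -1.0]]
ft_force: [1.0, -1.2, -1.0]
finger_gap: 0.039
grip_force: 31.3
```

Emit:
jog_arm(
  motion=[
    {"dp": [0,0,0.02],"angular": [0,0,7],"grip": 0.3},
    {"dp": [0,0,0.02],"angular": [0,0,7],"grip": 0.3},
    {"dp": [0,0,0.02],"angular": [0,0,7],"grip": 0.3},
    {"dp": [0,0,0.02],"angular": [0,0,7],"grip": 0.3},
    {"dp": [0,0,0],"angular": [0,0,0],"grip": 0.3},
  ],
)

```text
time: 8.03
tool_pos: [0.5509, 0.4144, 0.2841]
ee_rot: [[-0.948, 0.318, 0.001], [0.318, 0.948, -0.001], [-0.002, -0.001, -1.0]]
ft_force: [2.8, -1.7, -1.2]
finger_gap: 0.0396
grip_force: 31.3
```

```bash
python3 -c "
from h import *
rep(tz=.284)"
```

```text
t 8.0333 pos [0.5509 0.4144 0.2841] dcm [0.11 0.01 0.01] j [-43.6  38.9   9.1  71.6  -5.9  70.   37. ] F [ 2.8 -1.7 -1.2] M [-0.19 -0.42 -0.07] gap 0.03964518232848374 31.336669921875 z [ 0.0014 -0.0015 -1.    ] yaw 71.4
```

Emit:
jog_arm(
  motion=[
    {"dp": [0,0,0.02],"angular": [0,0,6],"grip": 0.3},
    {"dp": [0,0,0.02],"angular": [0,0,6],"grip": 0.3},
    {"dp": [0,0,0.02],"angular": [0,0,6],"grip": 0.3},
    {"dp": [0,0,0],"angular": [0,0,0],"grip": 0.3},
  ],
)

```text
time: 8.37
tool_pos: [0.5509, 0.4142, 0.2835]
ee_rot: [[-0.805, 0.593, 0.001], [0.593, 0.805, -0.002], [-0.002, -0.001, -1.0]]
ft_force: [2.4, -2.6, -1.6]
finger_gap: 0.0392
grip_force: 31.4
```

```bash
python3 -c "
from h import *
rep(tz=.284)"
```

```text
t 8.3667 pos [0.5509 0.4142 0.2835] dcm [ 0.12 -0.02 -0.05] j [-45.9  39.1  13.   71.7  -8.6  70.1  20.9] F [ 2.4 -2.6 -1.6] M [-0.32 -0.5  -0.04] gap 0.03923438358528263 31.360316276550293 z [ 0.0011 -0.0016 -1.    ] yaw 53.6
```

Emit:
jog_arm(
  motion=[
    {"dp": [0,0,0.02],"angular": [0,0,6],"grip": 0.3},
    {"dp": [0,0,0.02],"angular": [0,0,6],"grip": 0.3},
    {"dp": [0,0,0],"angular": [0,0,0],"grip": 0.3},
  ],
)

```text
time: 8.62
tool_pos: [0.5496, 0.4156, 0.2834]
ee_rot: [[-0.667, 0.745, -0.001], [0.745, 0.667, 0.0], [0.001, -0.001, -1.0]]
ft_force: [-0.6, -1.2, 0.7]
finger_gap: 0.0393
grip_force: 31.5
```

```bash
python3 -c "
from h import *
rep(tz=.284)"
```

```text
t 8.6167 pos [0.5496 0.4156 0.2834] dcm [-0.07 -0.04 -0.06] j [-47.4  39.3  15.6  71.8 -10.4  70.3  10.2] F [-0.6 -1.2  0.7] M [-0.14  0.13  0.  ] gap 0.03931202335470102 31.469188928604126 z [-1.2e-03  1.0e-04 -1.0e+00] yaw 41.9
```

Emit:
jog_arm(
  motion=[
    {"dp": [0,0,0.02],"angular": [0,0,6],"grip": 0.3},
    {"dp": [0,0,0],"angular": [0,0,4],"grip": 0.3},
  ],
)

```text
time: 8.78
tool_pos: [0.5497, 0.4158, 0.2833]
ee_rot: [[-0.528, 0.849, -0.001], [0.849, 0.528, 0.001], [0.001, -0.0, -1.0]]
ft_force: [0.3, -0.8, 1.2]
finger_gap: 0.0391
grip_force: 31.5
```

```bash
python3 -c "
from h import *
rep(tz=.284)"
```

```text
t 8.7833 pos [0.5497 0.4158 0.2833] dcm [-0.09 -0.04 -0.07] j [-48.6  39.5  17.7  71.9 -12.   70.4   1.2] F [ 0.3 -0.8  1.2] M [-0.06  0.01  0.23] gap 0.03913022828874721 31.478092074394226 z [-9.0e-04  1.1e-03 -1.0e+00] yaw 31.9
```

Emit:
jog_arm(
  motion=[
    {"dp": [0,0,0.02],"angular": [0,0,6],"grip": 0.3},
    {"dp": [0,0,0],"angular": [0,0,4],"grip": 0.3},
  ],
)

```text
time: 8.95
tool_pos: [0.5497, 0.4161, 0.2833]
ee_rot: [[-0.373, 0.928, -0.0], [0.928, 0.373, 0.002], [0.002, 0.001, -1.0]]
ft_force: [0.0, 0.2, 0.5]
finger_gap: 0.039
grip_force: 31.5
```

```bash
python3 -c "
from h import *
rep(tz=.284)
snap('side','s3.png');a=cv2.imread('pics/s3.png')[130:310,120:320];cv2.imwrite('pics/s3c.png',cv2.resize(a,None,fx=3.3,fy=3.3,interpolation=cv2.INTER_CUBIC))"
```

```text
t 8.95 pos [0.5497 0.4161 0.2833] dcm [-0.12 -0.04 -0.07] j [-49.9  39.7  20.   71.9 -13.5  70.5  -7.8] F [0.  0.2 0.5] M [-0.02 -0.13  0.3 ] gap 0.0389715067353801 31.497350335121155 z [-1.0e-04  1.7e-03 -1.0e+00] yaw 21.9
```

View pics/s3c.png

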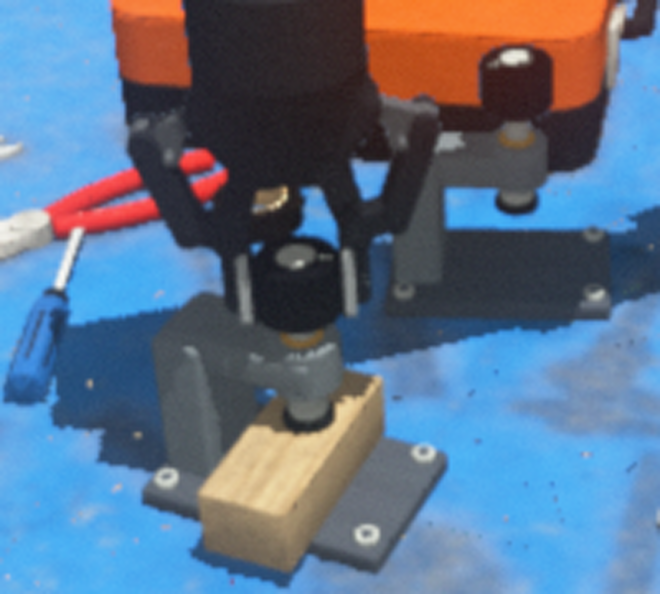

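Fingers still hold the knob and its pointer is now near (325, 257). The wood is unmoved, and the twisting moment has risen to 0.3 N m, so it is at its stop. One firmer nudge to confirm, then release.

Emit:
jog_arm(
  motion=[
    {"dp": [0,0,0],"angular": [0,0,0],"grip": 0.3},
    {"dp": [0,0,0],"angular": [0,0,5],"grip": 0.3},
    {"dp": [0,0,0],"angular": [0,0,5],"grip": 0.3},
  ],
  squeeze=45,
)

```text
time: 9.25
tool_pos: [0.5501, 0.416, 0.2834]
ee_rot: [[-0.206, 0.978, 0.001], [0.978, 0.206, 0.002], [0.002, 0.001, -1.0]]
ft_force: [0.1, 2.9, 0.4]
finger_gap: 0.0388
grip_force: 45.2
```

```bash
python3 -c "
from h import *
rep(tz=.284)"
```

```text
t 9.25 pos [0.5501 0.416  0.2834] dcm [-0.11 -0.05 -0.06] j [-51.1  40.   22.2  72.  -15.   70.7 -16.8] F [0.1 2.9 0.4] M [0.75 0.04 1.02] gap 0.0388233891135409 45.18395125865936 z [ 7.0e-04  1.7e-03 -1.0e+00] yaw 11.9
```

Emit:
jog_arm(
  motion=[
    {"dp": [0,0,0],"angular": [0,0,0],"grip": 0.6},
    {"dp": [0,0,0],"angular": [0,0,0],"grip": 1},
    {"dp": [0,0,0],"angular": [0,0,0],"grip": 1},
    {"dp": [0,0,0],"angular": [0,0,0],"grip": 1},
    {"dp": [0,0,-1.5],"angular": [0,0,0],"grip": 1},
    {"dp": [0,0,-3],"angular": [0,0,0],"grip": 1},
    {"dp": [0,0,-3],"angular": [0,0,0],"grip": 1},
    {"dp": [0,0,-3],"angular": [0,0,0],"grip": 1},
  ],
)

```text
time: 9.92
tool_pos: [0.5502, 0.4147, 0.3887]
ee_rot: [[-0.202, 0.979, -0.001], [0.979, 0.202, -0.001], [-0.0, -0.001, -1.0]]
ft_force: [0.2, 0.2, -0.0]
finger_gap: 0.0858
grip_force: 0.0
```

Emit:
jog_arm(
  motion=[
    {"dp": [0,0,-1],"angular": [0,0,0],"grip": 1},
    {"dp": [0,0,0],"angular": [0,0,0],"grip": 1},
    {"dp": [0,0,0],"angular": [0,0,0],"grip": 1},
  ],
)

```text
time: 10.17
tool_pos: [0.5504, 0.4148, 0.3977]
ee_rot: [[-0.202, 0.979, 0.0], [0.979, 0.202, 0.0], [0.0, 0.0, -1.0]]
ft_force: [-0.5, 0.2, -0.6]
finger_gap: 0.0856
grip_force: 0.0
```

```bash
python3 -c "
from h import *
rep()
snap('side','s4.png');a=cv2.imread('pics/s4.png')[130:310,120:320];cv2.imwrite('pics/s4c.png',cv2.resize(a,None,fx=3.3,fy=3.3,interpolation=cv2.INTER_CUBIC))"
```

```text
t 10.1667 pos [0.5504 0.4148 0.3977] dcm [ 0.01 -0.06  9.77] j [-50.7  36.4  23.5  61.8 -13.8  84.3 -18.4] F [-0.5  0.2 -0.6] M [-0.01 -0.03 -0.01] gap 0.08560567949704011 0.0 z [ 0.e+00  3.e-04 -1.e+00] yaw 11.6
```

View pics/s4c.png

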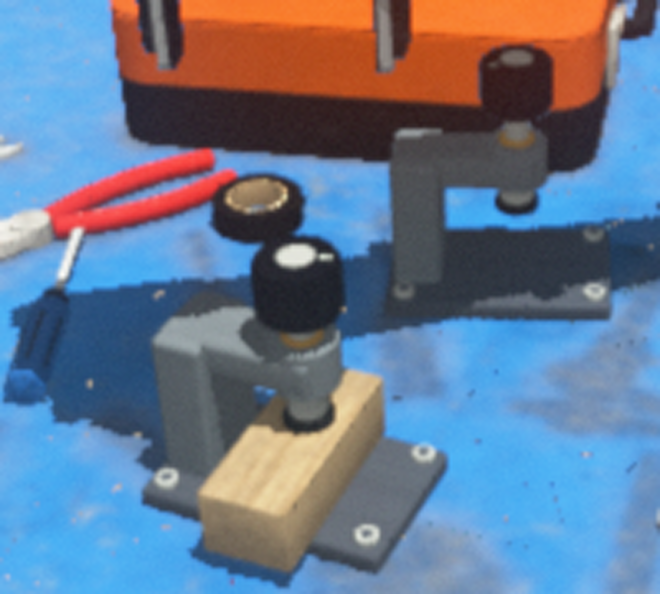

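The gripper is clear, the knob's cap has sunk to (295, 255) with the pointer at right (325, 257), the wood is in place and the empty clamp is unchanged. The 1.0 N m reaction confirms the stop.

```bash
python3 -c "
from bench import manip
print(manip.finish_job())"
```

```text
the job is handed in; nothing more can be done
None
```

I screwed the wooded clamp's knob down to its stop in two strokes, letting go and regripping once between them. At the stop the knob resisted with about 1 N m. I then released it and handed the job in at about 10 s; the last picture shows the wood and the empty clamp's knob where they were, and the hand-in returned no verdict.

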